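# Hold a slide carrier flush on the tilted stage of a bench reader

### The arm

A 7-joint arm with a two-finger parallel gripper is mounted at the origin on a cart in front of the work surface, level with it; the furniture and walls round the work are solid. World frame = base frame: x ahead of the robot, y to its left, z up, the work surface at z = 0. Lengths are in m, angles in rad, forces in N, time in s.
With the tool pointing down it reaches from about 0.4 to 0.85 m from the base axis. Payload 10.4 kg.
Tool frame: the origin (TCP) lies on the centre line of the jaws, within the pads' length; the fingertips stand 11 mm ahead of it and the grasp point (between the pads) lies 8 mm behind it (manip.finger_overhang is the distance from the TCP to the fingertips, in m); z points along the fingers, y is the line along which they close (so a half turn about z gives the same grasp; the last joint's range is limited). The gripper opens to 85 mm and grips with 20 to 120 N. Pads are 22 mm wide; open, the fingers measure 114 mm over their backs; the gripper's body (76 mm by 85 mm) begins 54 mm behind the grasp point. The pads swing forward as they close: fully open they stand 13 mm farther back than shut.
Start: joints at [-1.372, 0.332, -0.065, 1.46, 0.022, 1.35, -0.088], TCP at [0.137, 0.61, 0.242] pointing down, gripper open.
Joint ranges: [-2.6, 2.6], [-0.5, 2.12], [-1.47, 1.34], [0.16, 2.42], [-1.27, 4.41], [0.06, 2.06], [-2.6, 2.6]. Speed limits (rad/s): [2.22, 2.22, 2.79, 2.79, 3.14, 3.14, 3.14].

### API

Orientations are given as a unit quaternion [x, y, z, w].
In Python, from workcell import manip, imaging, workorder gives the robot as it stands.
- The arm moves only by the tool jog_arm, never from a script. Its argument "deltas" is a list of rows, each an object with "gripper": the opening, from 0 (shut) to 1 (fully open); "offset": the shift along the tool's x, y, z in m, a list of three; "rotation": the turn, a rotation vector about the tool's x, y, z in degrees, a list of three. In form: [{"gripper": gripper, "offset": [tx, ty, tz], "rotation": [ax, ay, az]}, ...]. A call has 1 to 20 rows; each row shifts and turns the commanded pose from where the row before left it, along the tool's axes as they then stand; what a row does not reach is not made up. A row lasts 1/10 s, in which the tool goes at most 50 mm and 8.59 degrees, less where a joint would pass 70% of its speed; a pose out of reach is approached as far as the arm can. A call with a gripper value outside its range is refused whole. The fingers move at their own pace and stop on an object; "newtons" is the grip in N (left out, the last holds). Time passes only in rows, so rows that do not move let the fingers close. It gives the time, the measured TCP pose, the force, the opening and the grip force at its end, in the units of the state.
- manip.get_obs(): the state, without advancing time (a new reading comes with each control period).
- imaging.camera(name): name is "scene" or "top"; returns the picture (420x560x3 uint8, blue, green, red); there is no depth.
- imaging.camera_model(name): a dict with "camera_matrix" (3x3 intrinsics, pixels), "k1" (the pictures are not rectified: a ray, as slopes to the right and down, at radius r is drawn at 1 + k1 r^2 times it, then the intrinsics apply), "world_to_cam" (4x4, takes a point from world to camera coordinates). Camera axes: x right, y up, looking along -z (the intrinsics and any distortion apply to the point x, -y, -z); pixel columns grow to the right and rows downward; lengths in m; the calibration is good to about 2 mm. A picture is of the moment at which its call begins. camera_model takes no time and is no camera call.
- workorder.hand_in(): hands the job in; it is judged then, once.
The state is a dict: "clock": time; "joint_pos": joint angles; "joint_velocities": joint speeds; "tau": joint torques, N m; "position": TCP position; "ee_rot": TCP orientation; "ft_force": force on the tool from outside, world axes, zero at the start; "torque": the same for the moment, N m; "grip_width": opening from 0.0 (shut) to 1.0 (fully open); "grasp_force": force on a finger pad.
Only numpy, scipy, OpenCV 4.12 (cv2) and the standard library are available. Lean on these libraries where they do the work, as an engineer would, in place of code of your own. Each camera call takes 0.05 s, during which the arm holds its last target. There are 200 camera calls.

### The job

Pick up the slide carrier by its bridge handle, tilt it to the slope at which the reader's stage happens to stand, and press it gently, in line with the stage and with its flat underside flush on the face, so that it covers the small dark window and the sprung face gives by about half of its travel. Finish while still gripping it and holding it pressed there: do not let go or put it down. Leave the stage's slope, the reader and the other things as they are.

Things in the scene. Friction and masses are not known exactly. Their poses are not given: they have to be found in the camera images.
- handle (a point): centre of the grip bar of the loose slide carrier (about 0.12 kg): black bridge handle, bar 80 mm long (x), 12 wide (y), 14 tall (z), 48 mm above the carrier's flat underside, on 8 mm posts at its ends, 64 mm apart, open between. z is up out of the plate. Pinch it across (along y) at mid-length, where the plate can swing about y between the pads and settle flush when pressed
- underside (a point): centre of the flat underside of the carrier's grey aluminium plate, 84 x 52 x 6 mm (x, y, z), with a glass slide let into its top; 48 mm below the handle's centre, same axes. It starts flat on the worktop
- window (a point): centre of the dark window (40 x 20 mm) on the face of the reader's stage: a flat aluminium plate 110 mm up the slope (x), 94 mm across (y), 8 mm thick, nothing standing above it. x points up the slope, away from the robot, y level across, z straight out of the face. The carrier goes here, its x along this x (either way round) and its z along this z
- stage_edge (a point): middle of the far, raised edge of the dark steel cradle plate under the sprung face, 120 mm up the slope from the hinge line; it stays where it is as long as the slope is not changed
- tilt (a joint): slope of the stage: angle of its face from level in rad, the far end raised; it stands between 0.26 and 0.58 and is clamped by a stiff friction hinge (5 N m)
- platen (a joint): how far the sprung face is pressed in, straight into the slope, in m: 0 free, 0.008 at its stop; it begins to give at about 3 N and takes about 7 N at 0.004 (1 N more for each mm)
- reader: fixed grey base of the reader, 150 x 130 mm, up to 45 mm high at the hinge end nearer the robot; origin at the centre of its underside on the worktop; x points away from the robot, to the raised end of the stage
- timer: bystander: white bench timer, 48 x 68 x 32 mm, origin under its centre
- bottle: bystander: brown dropper bottle, 37 mm across, 100 mm tall, origin under its centre
- cup: bystander: clear sample cup with a white lid, 66 mm across, 69 mm tall, origin under its centre
- carrier: the slide carrier; origin at the centre of its underside
Things that resemble listed ones, but are neither listed nor needed, are in the scene too. Of the things that look like the reader, the larger one is meant.

How it is judged:
By the outcome, as a careful person would: the job done as asked, in the order asked, and still so for the second after the job is handed in, while the arm keeps its last pose, push and grip.
It also fails if it takes over 37 s, if anything falls off the work surface, if the arm or the gripper's body presses on something with over 40 N, if the wrist force passes 120 N, or if a joint passes its speed limit or range.

## Working session

There is one attempt and no reset: what is moved stays moved. The work goes in short steps, Python scripts to look and compute and a tool call to move; the robot and the scene stay as the last step left them, time stands still between calls to the robot, and variables do not carry over. Pictures are saved under pics/ and viewed, at most 10 in all, crops included, and the job is handed in when it is done.

Besides the shell and the picture viewer there is one more tool, called after "Call:" by a JSON object that holds its "api" and its "payload". jog_arm: Moves the arm, as the interface text tells. Its arguments: {"type":"object","properties":{"deltas":{"type":"array","items":{"type":"object","properties":{"gripper":{"type":"number"},"offset":{"type":"array","items":{"type":"number"}},"rotation":{"type":"array","items":{"type":"number"}}}}},"newtons":{"type":"number"}},"required":["deltas"]}

```bash
mkdir -p pics; ls; python3 - <<'E'
from workcell import manip, imaging
import cv2,numpy as np
print(manip.get_obs(), manip.finger_overhang)
for n in("scene","top"):
    m=imaging.camera_model(n); print(n,m['camera_matrix'],m['k1'],np.round(m['world_to_cam'],4))
    cv2.imwrite(f"pics/{n}0.png",imaging.camera(n))
E
```

```text
pics
{'clock': 0.0, 'joint_pos': array([-1.37159029,  0.33286383, -0.06471727,  1.46094799,  0.02161375,
        1.34987687, -0.0885251 ]), 'joint_velocities': array([-0.00178266,  0.00113256, -0.00040704,  0.00065571,  0.00096238,
       -0.0011831 , -0.00079245]), 'tau': array([ 3.89189936e-04, -6.25454092e+01,  4.94465546e-02, -3.91611564e+01,
        1.62970321e-02,  9.93910013e-03, -2.00865986e-05]), 'position': array([0.13741512, 0.6093422 , 0.2415178 ]), 'ee_rot': array([ 1.10668147e-01,  9.93857168e-01, -6.98706430e-04, -4.13958997e-05]), 'ft_force': array([ 0.81555709,  0.55090953, -0.29651138]), 'torque': array([-0.04300339,  0.02164781, -0.00597138]), 'grasp_force': 0.0, 'grip_width': 0.999675606192817} 0.011
scene [[494.87826342   0.         284.42628797]
 [  0.         494.87826342 206.92933979]
 [  0.           0.           1.        ]] 0.0427553931934485 [[ 0.8425 -0.5387 -0.003  -0.4748]
 [ 0.4219  0.6565  0.6253 -0.2615]
 [-0.3349 -0.5281  0.7804 -1.1116]
 [ 0.      0.      0.      1.    ]]
top [[424.18933125   0.         287.20233079]
 [  0.         424.18933125 199.39282991]
 [  0.           0.           1.        ]] -0.00569888229078777 [[ 0.0304 -0.9995  0.0029 -0.0102]
 [ 0.9882  0.0305  0.1498 -0.5581]
 [-0.1498 -0.0016  0.9887 -1.0155]
 [ 0.      0.      0.      1.    ]]
```

View pics/scene0.png

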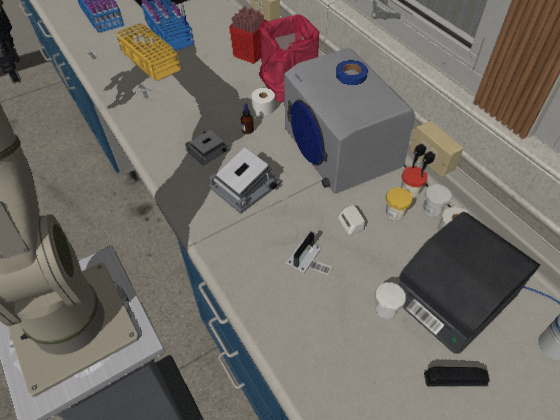

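View pics/top0.png

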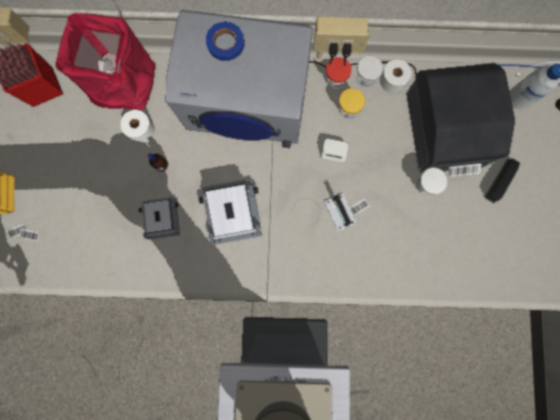

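The scene view shows the larger reader at (243,180), a smaller look-alike at (207,147), and the carrier with its black handle at (304,252). In the top view they are at (231,211), (160,217) and (341,211). A plain black bar lies at (457,375) in the scene view, with no plate. The larger reader, and the grey plate with a black bridge, fit the description. I'll confirm both in one enlarged montage.

```bash
python3 - <<'E'
import cv2,numpy as np
s=cv2.imread('pics/scene0.png');t=cv2.imread('pics/top0.png')
c=lambda im,x,y,w,h:cv2.resize(im[y:y+h,x:x+w],(400,300),interpolation=cv2.INTER_CUBIC)
cv2.imwrite('pics/m1.png',np.vstack([np.hstack([c(s,200,140,92,69),c(s,272,222,72,54)]),np.hstack([c(t,190,172,88,66),c(t,310,178,72,54)])]))
E
```

```text
(no output)
```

View pics/m1.png

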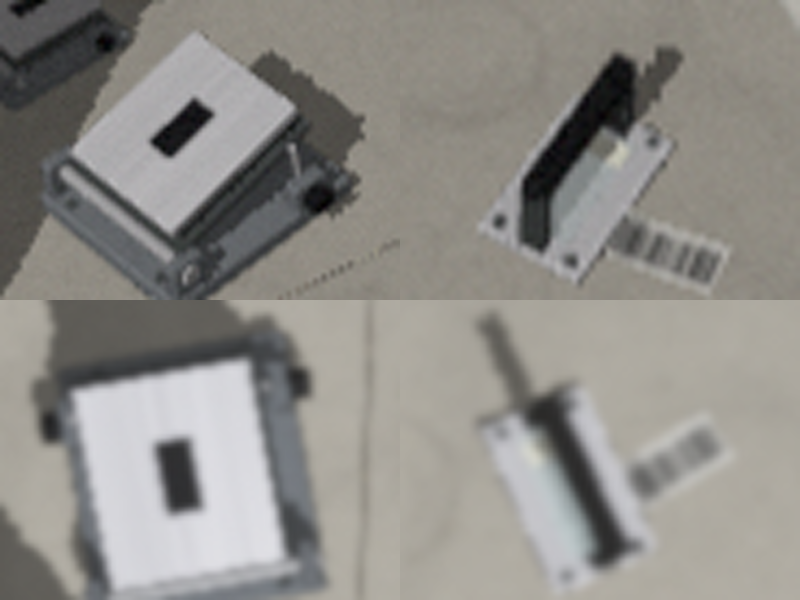

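The crops confirm both. The larger reader has a bright face with a dark window and is raised at its far end, and the carrier has a black bridge on a plate. Next I'll measure them.

```bash
cat > h.py <<'E'
import numpy as np,cv2
from workcell import manip,imaging
from scipy.spatial.transform import Rotation as R
M={n:imaging.camera_model(n) for n in("scene","top")}
F=np.diag([1,-1,-1.])
def ray(n,p):
    m=M[n];k=m['k1'];d=np.array([k,0,0,0,0.])
    s=cv2.undistortPoints(np.array([[p]],float),m['camera_matrix'],d).ravel()
    T=m['world_to_cam'];Rw=F@T[:3,:3];t=F@T[:3,3]
    return -Rw.T@t, Rw.T@np.r_[s,1]
def plane(n,p,z):
    o,d=ray(n,p);return o+d*(z-o[2])/d[2]
def tri(ps,pt):
    A=np.zeros((3,3));b=np.zeros(3);rs=[ray("scene",ps),ray("top",pt)]
    for o,d in rs:
        d=d/np.linalg.norm(d);P=np.eye(3)-np.outer(d,d);A+=P;b+=P@o
    x=np.linalg.solve(A,b)
    gap=sum(np.linalg.norm(np.cross(x-o,d/np.linalg.norm(d))) for o,d in rs)
    return x,gap
def proj(n,X):
    m=M[n];c=F@(m['world_to_cam'][:3,:3]@X+m['world_to_cam'][:3,3]);s=c[:2]/c[2]
    s=s*(1+m['k1']*(s@s));return m['camera_matrix'][:2,:2]@s+m['camera_matrix'][:2,2]
E
cat > meas.py <<'E'
from h import *
I={n:cv2.imread(f'pics/{n}0.png') for n in M}
def big(n,x,y,w,h,th,U=8):
    c=cv2.resize(I[n][y:y+h,x:x+w],None,fx=U,fy=U,interpolation=cv2.INTER_CUBIC)
    m=(c.min(2)>th).astype(np.uint8);m=cv2.morphologyEx(m,cv2.MORPH_OPEN,np.ones((2*U+1,2*U+1)))
    k=max(cv2.findContours(m,0,1)[0],key=cv2.contourArea)
    q=cv2.approxPolyN(k,4,ensure_convex=True).reshape(-1,2)
    return (q+.5)/U-.5+[x,y]
for n,b in(("scene",(200,140,92,69)),("top",(190,172,88,66))):
    for th in(175,190): print(n,th,big(n,*b,th).round(1).tolist())
for p in((286,263.4),(304.8,273.3),(321.7,247.2)): print("s",plane("scene",p,.006).round(4))
for p in((324.8,200.5),(342.8,193.3),(355,222.1),(340.6,230.2)): print("t",plane("top",p,.006).round(4))
E
python3 meas.py
```

```text
scene 175 [[244.2, 176.8], [232.3, 187.8], [228.1, 183.2], [234.1, 176.8]]Traceback (most recent call last):
  File "meas.py", line 10, in <module>
    for th in(175,190): print(n,th,big(n,*b,th).round(1).tolist())
                                   ~~~^^^^^^^^^
  File "meas.py", line 6, in big
    k=max(cv2.findContours(m,0,1)[0],key=cv2.contourArea)
ValueError: max() iterable argument is empty
```

```bash
python3 - <<'E'
import re
s=open('meas.py').read()
s=s.replace("m=(c.min(2)>th).astype(np.uint8);","m=(c[...,0]>th).astype(np.uint8);").replace("in(175,190)","in TH[n]").replace("def big","TH={'scene':(145,153,160),'top':(175,190,200)}\ndef big")
open('meas.py','w').write(s)
import cv2
S=cv2.imread('pics/scene0.png');T=cv2.imread('pics/top0.png')
print('scene face,table,lip',S[160,245],S[185,230],S[200,280],S[240,290]);print('top',T[200,215],T[215,270],T[225,340])
E
python3 meas.py
```

```text
scene face,table,lip [171 170 170] [179 176 179] [100 107 112] [126 135 139]
top [216 211 210] [139 148 152] [193 189 188]
scene 145 [[267.8, 164.1], [238.6, 193.3], [215.1, 174.1], [244.3, 146.1]]
scene 153 [[267.7, 164.1], [238.6, 193.2], [215.2, 174.1], [244.2, 146.4]]
scene 160 [[267.6, 164.1], [238.6, 193.1], [215.3, 174.1], [244.3, 146.8]]
top 175 [[252.8, 231.2], [214.4, 238.6], [205.2, 191.8], [243.7, 184.7]]
top 190 [[252.2, 229.2], [214.2, 235.7], [205.8, 191.9], [243.4, 185.1]]
top 200 [[251.9, 228.8], [214.6, 235.2], [206.2, 192.1], [243.2, 185.2]]
s [ 0.486  -0.1285  0.006 ]
s [ 0.5088 -0.1762  0.006 ]
s [ 0.5862 -0.1367  0.006 ]
t [ 0.5637 -0.09    0.006 ]
t [ 0.584  -0.1362  0.006 ]
t [ 0.5102 -0.1683  0.006 ]
t [ 0.4883 -0.1316  0.006 ]
```

```bash
cat > m2.py <<'E'
from h import *
exec(open('meas.py').read().split("for n,b")[0])
q={'scene':big('scene',200,140,92,69,153,8),'top':big('top',190,172,88,66,190,8)}
# order: near-right(-y), near-left, far-left, far-right
P={'scene':q['scene'][[1,2,3,0]],'top':q['top']}
X=[]
for a,b in zip(P['scene'],P['top']):
    x,g=tri(a,b);X.append(x);print(x.round(4),round(g,4))
X=np.array(X);L=np.array([[-55,-47,0],[-55,47,0],[55,47,0],[55,-47,0]])/1e3
print('edges',[round(np.linalg.norm(X[i]-X[i-1]),4) for i in range(4)])
r,_=R.align_vectors(X-X.mean(0),L);print('c',X.mean(0).round(4),'\n',r.as_matrix().round(3),'rms',r.as_euler('ZYX'))
for n,b in(('scene',(225,155,30,25)),('top',(218,195,24,30))):
    x,y,w,h=b;c=cv2.resize(I[n][y:y+h,x:x+w],None,fx=8,fy=8,interpolation=cv2.INTER_CUBIC)
    m=(c[...,0]<(115 if n=='scene' else 140)).astype(np.uint8)
    k=max(cv2.findContours(m,0,1)[0],key=cv2.contourArea);mo=cv2.moments(k)
    q[n]=(np.array([mo['m10'],mo['m01']])/mo['m00']+.5)/8-.5+[x,y]
    print(n,q[n],(np.array(cv2.minAreaRect(k)[1])/8).round(1), 'projX', proj(n,X.mean(0)))
print('window',tri(q['scene'],q['top']))
E
python3 m2.py
```

```text
[0.4804 0.0897 0.0563] 0.0007
[0.4613 0.1814 0.0563] 0.0004
[0.5635 0.2018 0.0874] 0.0005
[0.5834 0.1128 0.0859] 0.0008
edges [np.float64(0.1096), np.float64(0.0937), np.float64(0.1088), np.float64(0.0912)]
c [0.5222 0.1464 0.0715] 
 [[ 0.94  -0.21  -0.27 ]
 [ 0.2    0.978 -0.066]
 [ 0.278  0.008  0.961]] rms [ 0.20938046 -0.28146297  0.00862092]
scene [241.34023587 169.10246941] [ 6.6 15.3] projX [241.28261362 169.19677605]
top [228.78627103 210.21166694] [16.   7.9] projX [228.99897475 210.54431615]
window (array([0.52288299, 0.14713373, 0.07085864]), np.float64(0.0003372625864474565))
```

The window triangulates to (0.523, 0.147, 0.071), with yaw 0.21 and slope about 0.28. I'll check the handle and add a helper for working out moves.

```bash
cat >> h.py <<'E'
def pose(yaw,tilt,flip=False):
    # tool z into the face, tool x up the slope
    Rf=R.from_euler('ZY',[yaw,-tilt]).as_matrix()
    return np.c_[Rf[:,0],-Rf[:,1],-Rf[:,2]]
def delta(pos,Rt):
    o=manip.get_obs();Rc=R.from_quat(o['ee_rot'])
    print('offset mm',(1e3*Rc.inv().apply(pos-o['position'])).round(1),'rotvec deg',np.degrees((Rc.inv()*R.from_matrix(Rt)).as_rotvec()).round(2))
    return o
E
python3 - <<'E'
from h import *
for n,b in(('top',(328,188,30,46)),('scene',(285,228,38,42))):
    x,y,w,h=b;I=cv2.imread(f'pics/{n}0.png');c=cv2.resize(I[y:y+h,x:x+w],None,fx=8,fy=8,interpolation=cv2.INTER_CUBIC)
    m=(c.max(2)<70).astype(np.uint8);k=max(cv2.findContours(m,0,1)[0],key=cv2.contourArea)
    (cx,cy),s,a=cv2.minAreaRect(k);bx=(cv2.boxPoints(((cx,cy),s,a))+.5)/8-.5+[x,y]
    print(n,bx.round(1).tolist())
    for p in bx: print('  z=.048',plane(n,p,.048).round(4))
    print(' c',plane(n,bx.mean(0),.05).round(4))
E
python3 -c "
from h import *
delta(np.array([.5364,-.1322,.2]),pose(.47,0))"
```

```text
top [[331.9, 197.0], [337.4, 194.4], [351.0, 222.4], [345.5, 225.0]]
  z=.048 [ 0.5666 -0.1039  0.048 ]
  z=.048 [ 0.5737 -0.1173  0.048 ]
  z=.048 [ 0.505  -0.1516  0.048 ]
  z=.048 [ 0.498  -0.1383  0.048 ]
 c [ 0.5354 -0.1276  0.05  ]
scene [[288.5, 261.2], [310.3, 230.7], [318.6, 236.6], [296.8, 267.1]]
  z=.048 [ 0.48   -0.1489  0.048 ]
  z=.048 [ 0.5726 -0.1038  0.048 ]
  z=.048 [ 0.5795 -0.1293  0.048 ]
  z=.048 [ 0.4873 -0.1727  0.048 ]
 c [ 0.528  -0.1403  0.05  ]
offset mm [-552.3 -635.6   42.5] rotvec deg [-3.0000e-02  9.0000e-02  1.4037e+02]
```

Call:
{"api": "jog_arm", "payload": {"deltas": [{"gripper":1,"offset":[0,0,0],"rotation":[0,0,8]},{"gripper":1,"offset":[0,0,0],"rotation":[0,0,8]},{"gripper":1,"offset":[0,0,0],"rotation":[0,0,8]},{"gripper":1,"offset":[0,0,0],"rotation":[0,0,8]},{"gripper":1,"offset":[0,0,0],"rotation":[0,0,8]},{"gripper":1,"offset":[0,0,0],"rotation":[0,0,8]},{"gripper":1,"offset":[0,0,0],"rotation":[0,0,8]},{"gripper":1,"offset":[0,0,0],"rotation":[0,0,8]}], "newtons": 40}}

```text
clock: 0.9
position: [0.1374, 0.6095, 0.2418]
ee_rot: [0.623, 0.782, -0.0, 0.0]
ft_force: [0.3, -0.6, -0.5]
grip_width: 0.998
grasp_force: 0.0
```

Call:
{"api": "jog_arm", "payload": {"deltas": [{"gripper":1,"offset":[0,0,0],"rotation":[0,0,8.5]},{"gripper":1,"offset":[0,0,0],"rotation":[0,0,8.5]},{"gripper":1,"offset":[0,0,0],"rotation":[0,0,8.5]},{"gripper":1,"offset":[0,0,0],"rotation":[0,0,8.5]},{"gripper":1,"offset":[0,0,0],"rotation":[0,0,8.5]},{"gripper":1,"offset":[0,0,0],"rotation":[0,0,8.5]},{"gripper":1,"offset":[0,0,0],"rotation":[0,0,8.5]},{"gripper":1,"offset":[0,0,0],"rotation":[0,0,8.5]},{"gripper":1,"offset":[0,0,0],"rotation":[0,0,8.5]},{"gripper":1,"offset":[0,0.02,0],"rotation":[0,0,0]},{"gripper":1,"offset":[0,0.04,0],"rotation":[0,0,0]},{"gripper":1,"offset":[0,0.04,0],"rotation":[0,0,0]},{"gripper":1,"offset":[0,0.04,0],"rotation":[0,0,0]},{"gripper":1,"offset":[0,0.04,0],"rotation":[0,0,0]},{"gripper":1,"offset":[0,0.04,0],"rotation":[0,0,0]},{"gripper":1,"offset":[0,0.04,0],"rotation":[0,0,0]},{"gripper":1,"offset":[0,0.04,0],"rotation":[0,0,0]},{"gripper":1,"offset":[0,0.04,0],"rotation":[0,0,0]},{"gripper":1,"offset":[0,0.04,0],"rotation":[0,0,0]},{"gripper":1,"offset":[0,0.02,0],"rotation":[0,0,0]}]}}

```text
clock: 2.9
position: [0.319, 0.2497, 0.2422]
ee_rot: [0.973, 0.23, -0.0, -0.0]
ft_force: [0.2, 1.1, 0.6]
grip_width: 1.004
grasp_force: 0.0
```

Call:
{"api": "jog_arm", "payload": {"deltas": [{"gripper":1,"offset":[0,0.02,0],"rotation":[0,0,0]},{"gripper":1,"offset":[0,0.04,0],"rotation":[0,0,0]},{"gripper":1,"offset":[0,0.04,0],"rotation":[0,0,0]},{"gripper":1,"offset":[0,0.04,0],"rotation":[0,0,0]},{"gripper":1,"offset":[0,0.04,0],"rotation":[0,0,0]},{"gripper":1,"offset":[0,0.04,0],"rotation":[0,0,0]},{"gripper":1,"offset":[0,0.04,0],"rotation":[0,0,0]},{"gripper":1,"offset":[0,0.04,0],"rotation":[0,0,0]},{"gripper":1,"offset":[0.005,0.04,0.01],"rotation":[0,0,0]},{"gripper":1,"offset":[0.005,0.04,0.01],"rotation":[0,0,0]},{"gripper":1,"offset":[0.005,0.04,0.01],"rotation":[0,0,0]},{"gripper":1,"offset":[0.005,0.02,0.01],"rotation":[0,0,0]},{"gripper":1,"offset":[0,0,0],"rotation":[0,0,0]},{"gripper":1,"offset":[0,0,0],"rotation":[0,0,0]}]}}

```text
clock: 4.3
position: [0.5147, -0.1062, 0.2086]
ee_rot: [0.973, 0.23, -0.006, -0.003]
ft_force: [0.1, 0.2, 0.2]
grip_width: 0.999
grasp_force: 0.0
```

```bash
python3 - <<'E'
from h import *
o=delta(np.array([.536,-.13,.040]),pose(.465,0));print(o['clock'],o['position'],o['joint_pos'].round(2))
t=imaging.camera('top');s=imaging.camera('scene')
c=lambda im,x,y,w,h:cv2.resize(im[y:y+h,x:x+w],(400,400),interpolation=cv2.INTER_CUBIC)
cv2.imwrite('pics/m2.png',np.hstack([c(s,260,180,90,90),c(t,300,170,80,80)]))
E
```

```text
offset mm [ 10.1  32.3 168.2] rotvec deg [-0.5   0.57 -0.08]
4.3 [ 0.51470068 -0.1061773   0.20858787] [-0.93  0.29  1.23  1.8  -0.29  1.26 -0.72]
```

View pics/m2.png

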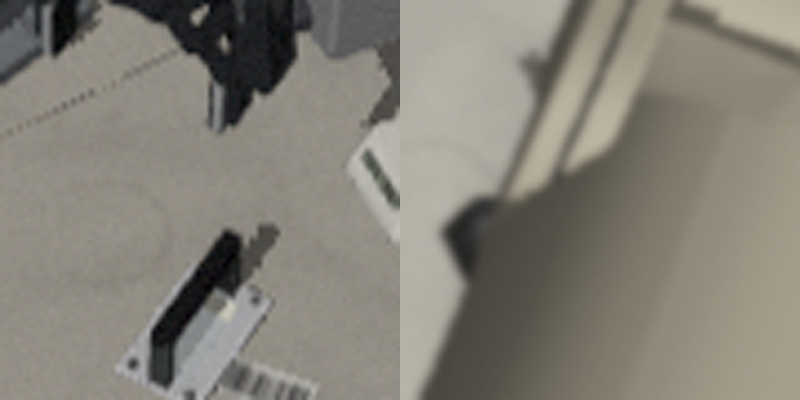

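The carrier is untouched, with its handle at crop (195,290), and the gripper stands behind it. Joint 3 has drifted towards its limit, so I'll go slowly and watch it.

Call:
{"api": "jog_arm", "payload": {"deltas": [{"gripper":1,"offset":[0.003,0.008,0.005],"rotation":[0,0,0]},{"gripper":1,"offset":[0.003,0.008,0.005],"rotation":[0,0,0]},{"gripper":1,"offset":[0.004,0.008,0.005],"rotation":[0,0,0]},{"gripper":1,"offset":[0,0.008,0.005],"rotation":[0,0,0]},{"gripper":1,"offset":[0,0,0],"rotation":[0,0,0]}]}}

```text
clock: 4.9
position: [0.5383, -0.1287, 0.1889]
ee_rot: [0.973, 0.231, -0.005, -0.004]
ft_force: [0.4, -0.2, -0.0]
grip_width: 1.002
grasp_force: 0.0
```

```bash
python3 - <<'E'
from h import *
o=delta(np.array([.536,-.13,.040]),pose(.465,0));print(o['clock'],o['position'],o['joint_pos'].round(3))
E
```

```text
offset mm [ -1.6   1.6 148.9] rotvec deg [-0.56  0.41  0.1 ]
4.9 [ 0.53829502 -0.1286853   0.18885278] [-0.771  0.394  1.152  1.759 -0.38   1.251 -0.624]
```

Call:
{"api": "jog_arm", "payload": {"deltas": [{"gripper":1,"offset":[-0.001,0.001,0.01],"rotation":[-0.5,0.4,0]},{"gripper":1,"offset":[0,0,0.02],"rotation":[0,0,0]},{"gripper":1,"offset":[0,0,0.02],"rotation":[0,0,0]},{"gripper":1,"offset":[0,0,0.02],"rotation":[0,0,0]},{"gripper":1,"offset":[0,0,0.02],"rotation":[0,0,0]},{"gripper":1,"offset":[0,0,0.02],"rotation":[0,0,0]},{"gripper":1,"offset":[0,0,0.015],"rotation":[0,0,0]},{"gripper":1,"offset":[0,0,0.01],"rotation":[0,0,0]},{"gripper":1,"offset":[0,0,0],"rotation":[0,0,0]}]}}

```text
clock: 5.8
position: [0.5372, -0.13, 0.0531]
ee_rot: [0.973, 0.231, -0.001, -0.0]
ft_force: [0.0, 0.6, 0.6]
grip_width: 1.0
grasp_force: 0.0
```

```bash
python3 - <<'E'
from h import *
o=delta(np.array([.536,-.13,.040]),pose(.465,0));print(o['clock'],o['position'],o['joint_pos'].round(3))
s=imaging.camera('scene')
cv2.imwrite('pics/m3.png',cv2.resize(s[190:280,250:350],(800,600),interpolation=cv2.INTER_CUBIC)[:, :800])
E
```

```text
offset mm [-1.1 -0.5 13.1] rotvec deg [-0.07  0.1   0.08]
5.8 [ 0.53721323 -0.13001367  0.05305038] [-0.636  0.555  0.991  1.889 -0.55   1.002 -0.506]
```

View pics/m3.png

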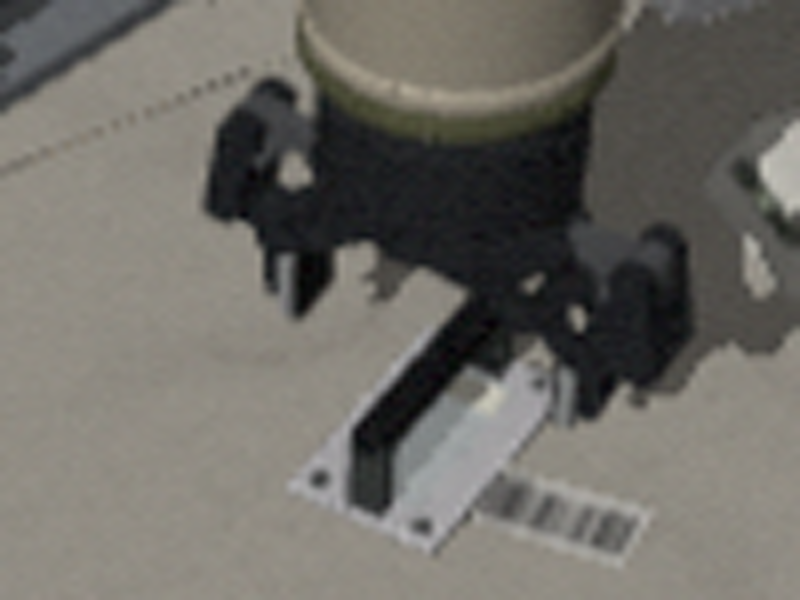

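The fingers straddle the bar near mid-length, with the pads at crop (290,280) and (565,395). I'll lower the last 13 mm and pinch with a modest grip so that the plate can still swing.

Call:
{"api": "jog_arm", "payload": {"deltas": [{"gripper":1,"offset":[-0.001,0,0.008],"rotation":[0,0,0]},{"gripper":1,"offset":[0,0,0.005],"rotation":[0,0,0]},{"gripper":0.5,"offset":[0,0,0],"rotation":[0,0,0]},{"gripper":0.3,"offset":[0,0,0],"rotation":[0,0,0]},{"gripper":0.2,"offset":[0,0,0],"rotation":[0,0,0]},{"gripper":0.1,"offset":[0,0,0],"rotation":[0,0,0]},{"gripper":0,"offset":[0,0,0],"rotation":[0,0,0]},{"gripper":0,"offset":[0,0,0],"rotation":[0,0,0]},{"gripper":0,"offset":[0,0,0],"rotation":[0,0,0]},{"gripper":0,"offset":[0,0,0],"rotation":[0,0,0]},{"gripper":0,"offset":[0,0,0],"rotation":[0,0,0]}], "newtons": 30}}

```text
clock: 6.95
position: [0.5367, -0.1312, 0.0407]
ee_rot: [0.973, 0.231, -0.001, -0.0]
ft_force: [-0.2, 0.9, 1.3]
grip_width: 0.131
grasp_force: 35.1
```

Call:
{"api": "jog_arm", "payload": {"deltas": [{"gripper":0,"offset":[0,0,-0.01],"rotation":[0,0,0]},{"gripper":0,"offset":[0,0,-0.02],"rotation":[0,0,0]},{"gripper":0,"offset":[0,0,-0.02],"rotation":[0,0,0]},{"gripper":0,"offset":[0,0,-0.02],"rotation":[0,0,0]},{"gripper":0,"offset":[0,0,-0.02],"rotation":[0,0,0]},{"gripper":0,"offset":[0,0,-0.02],"rotation":[0,0,0]},{"gripper":0,"offset":[0,0,-0.01],"rotation":[0,0,0]},{"gripper":0,"offset":[0,0,0],"rotation":[0,0,0]}]}}

```text
clock: 7.75
position: [0.5374, -0.1314, 0.1618]
ee_rot: [0.973, 0.231, 0.0, 0.0]
ft_force: [0.5, -0.6, -1.4]
grip_width: 0.133
grasp_force: 34.7
```

```bash
python3 - <<'E'
from h import *
W=np.array([.5229,.1471,.0709]);Rt=pose(.209,.281);n=-Rt[:,2]
o=delta(W+n*.0857,Rt);print(W+n*.0857,o['position'],o['joint_pos'].round(3),o['grasp_force'],o['ft_force'])
E
```

```text
offset mm [  89.1 -261.4    8.5] rotvec deg [-2.06 15.97 14.6 ]
[0.49965115 0.14216898 0.15323873] [ 0.5373808  -0.13136358  0.161758  ] [-0.756  0.414  1.133  1.801 -0.405  1.186 -0.604] 34.71962749958038 [ 0.51433826 -0.61854859 -1.44324949]
```

Call:
{"api": "jog_arm", "payload": {"deltas": [{"gripper":0,"offset":[0.005,-0.01,0],"rotation":[0,0,0]},{"gripper":0,"offset":[0.007,-0.02,0],"rotation":[0,0,0]},{"gripper":0,"offset":[0.007,-0.02,0],"rotation":[0,0,0]},{"gripper":0,"offset":[0.007,-0.02,0],"rotation":[0,0,0]},{"gripper":0,"offset":[0.007,-0.02,0],"rotation":[0,0,0]},{"gripper":0,"offset":[0.007,-0.02,0],"rotation":[0,0,0]},{"gripper":0,"offset":[0.007,-0.02,0],"rotation":[0,0,0]},{"gripper":0,"offset":[0.007,-0.02,0],"rotation":[0,0,0]},{"gripper":0,"offset":[0.007,-0.02,0],"rotation":[0,0,0]},{"gripper":0,"offset":[0.007,-0.02,0],"rotation":[0,0,0]},{"gripper":0,"offset":[0.007,-0.02,0],"rotation":[0,0,0]},{"gripper":0,"offset":[0.007,-0.02,0],"rotation":[0,0,0]},{"gripper":0,"offset":[0.007,-0.02,0],"rotation":[0,0,0]},{"gripper":0,"offset":[0,-0.01,0],"rotation":[0,0,0]},{"gripper":0,"offset":[0,0,0],"rotation":[-0.5,4,3.65]},{"gripper":0,"offset":[0,0,0],"rotation":[-0.5,4,3.65]},{"gripper":0,"offset":[0,0,0],"rotation":[-0.5,4,3.65]},{"gripper":0,"offset":[0,0,0],"rotation":[-0.5,4,3.65]},{"gripper":0,"offset":[0,0,0],"rotation":[0,0,0]},{"gripper":0,"offset":[0,0,0],"rotation":[0,0,0]}]}}

```text
clock: 9.75
position: [0.4968, 0.1393, 0.1593]
ee_rot: [0.986, 0.119, 0.118, -0.012]
ft_force: [0.1, 0.1, -2.4]
grip_width: 0.13
grasp_force: 34.7
```

```bash
python3 - <<'E'
from h import *
W=np.array([.5229,.1471,.0709]);Rt=pose(.209,.281);n=-Rt[:,2]
o=delta(W+n*.0857,Rt);print(o['clock'],o['position'],o['joint_pos'].round(3),o['ft_force'])
s=imaging.camera('scene');t=imaging.camera('top');cv2.imwrite('pics/s4.png',s)
c=lambda im,x,y,w,h:cv2.resize(im[y:y+h,x:x+w],(400,400),interpolation=cv2.INTER_CUBIC)
cv2.imwrite('pics/m4.png',np.hstack([cv2.resize(s[110:215,190:295],(400,400),interpolation=2),c(t,180,160,100,100)]))
E
```

```text
offset mm [ 1.9 -2.1  6.7] rotvec deg [-0.15  2.49  1.76]
9.75 [0.49680322 0.13934471 0.15926942] [-1.636 -0.163  1.205  2.09   0.257  0.89  -1.889] [ 0.10283319  0.14092481 -2.43832091]
```

View pics/m4.png

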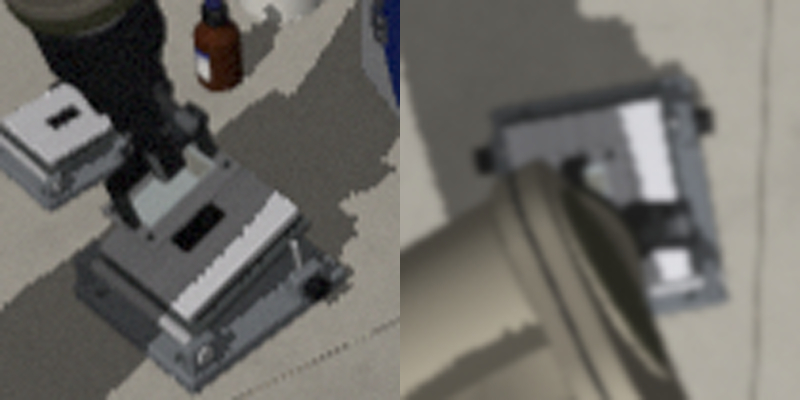

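The carrier hangs over the stage at scene crop (185,190), with the window still visible at (200,228). I'll correct the pose, come close, and check the in-plane alignment.

Call:
{"api": "jog_arm", "payload": {"deltas": [{"gripper":0,"offset":[0.002,-0.002,0.006],"rotation":[-0.1,2.5,1.75]},{"gripper":0,"offset":[0,0,0.01],"rotation":[0,0,0]},{"gripper":0,"offset":[0,0,0.01],"rotation":[0,0,0]},{"gripper":0,"offset":[0,0,0.01],"rotation":[0,0,0]},{"gripper":0,"offset":[0,0,0],"rotation":[0,0,0]},{"gripper":0,"offset":[0,0,0],"rotation":[0,0,0]}]}}

```text
clock: 10.45
position: [0.5092, 0.1419, 0.1255]
ee_rot: [0.985, 0.102, 0.141, -0.011]
ft_force: [-0.2, -0.1, -1.4]
grip_width: 0.13
grasp_force: 34.7
```

```bash
python3 - <<'E'
from h import *
W=np.array([.5229,.1471,.0709]);Rt=pose(.209,.281);n=-Rt[:,2]
o=delta(W+n*.0407,Rt);print(o['clock'],o['position'],o['joint_pos'].round(3),o['ft_force'])
s=imaging.camera('scene');cv2.imwrite('pics/s5.png',s)
# expected plate top corners from TCP pose
Rc=R.from_quat(o['ee_rot']).as_matrix()
for x,y in((-42,-26),(-42,26),(42,26),(42,-26)):
    X=o['position']+Rc@np.array([x,y,34.7])/1e3;u=proj('scene',X);print((x,y),u.round(1),'crop',((u-[205,140])*[800/80,600/60]).round())
cv2.imwrite('pics/m5.png',cv2.resize(s[140:200,205:285],(800,600),interpolation=2))
E
```

```text
offset mm [-1.3 -2.3 15.8] rotvec deg [ 0.43 -0.12 -0.11]
10.45 [0.50921121 0.14192427 0.12551844] [-1.665  0.004  1.308  2.135  0.067  0.728 -1.766] [-0.15278834 -0.09655061 -1.4339753 ]
(-42, -26) [222.2 170.8] crop [172. 308.]
(-42, 26) [235.3 181.3] crop [303. 413.]
(42, 26) [258. 159.] crop [530. 190.]
(42, -26) [244.8 149. ] crop [398.  90.]
```

View pics/m5.png

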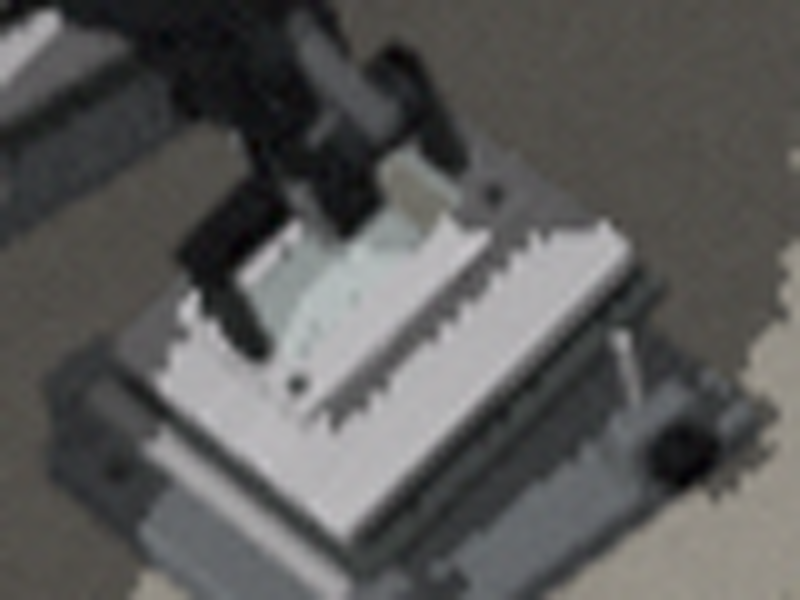

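The plate's right-hand screws, at (297,382) and (493,190), lie within about 2 mm of where the tool pose predicts them, and its edges run parallel to the face. I'll lower slowly and watch joint 3.

Call:
{"api": "jog_arm", "payload": {"deltas": [{"gripper":0,"offset":[-0.001,-0.001,0.003],"rotation":[0.4,0,0]},{"gripper":0,"offset":[0,0,0.003],"rotation":[0,0,0]},{"gripper":0,"offset":[0,0,0],"rotation":[0,0,0]}]}}

```text
clock: 10.8
position: [0.5094, 0.144, 0.1196]
ee_rot: [0.985, 0.102, 0.14, -0.017]
ft_force: [-0.4, 1.1, -1.6]
grip_width: 0.135
grasp_force: 34.7
```

```bash
cat > d.py <<'E'
from h import *
W=np.array([.5229,.1471,.0709]);Rt=pose(.209,.281);n=-Rt[:,2]
o=delta(W+n*.0407,Rt);f=o['ft_force'];print(o['clock'],o['position'],o['joint_pos'].round(3),f.round(2),'normal N',round(f@n,2),'tau',o['torque'].round(3))
E
python3 d.py
```

```text
offset mm [-0.2 -0.1  9.9] rotvec deg [-0.24 -0.14 -0.16]
10.8 [0.50938356 0.14404124 0.11961259] [-1.642  0.048  1.307  2.14  -0.021  0.708 -1.692] [-0.4   1.15 -1.57] normal N -1.47 tau [-0.062  0.413 -0.042]
```

Call:
{"api": "jog_arm", "payload": {"deltas": [{"gripper":0,"offset":[0,0,0.003],"rotation":[0,0,0]},{"gripper":0,"offset":[0,0,0.002],"rotation":[0,0,0]},{"gripper":0,"offset":[0,0,0.002],"rotation":[-0.2,0,0]},{"gripper":0,"offset":[0,0,0],"rotation":[0,0,0]},{"gripper":0,"offset":[0,0,0],"rotation":[0,0,0]}]}}

```text
clock: 11.3
position: [0.5112, 0.1444, 0.1128]
ee_rot: [0.985, 0.102, 0.14, -0.015]
ft_force: [-0.1, -1.2, -1.3]
grip_width: 0.14
grasp_force: 34.7
```

```bash
python3 d.py
```

```text
offset mm [-0.1 -0.2  2.9] rotvec deg [-0.03 -0.15 -0.17]
11.3 [0.51124915 0.14442704 0.11278891] [-1.599  0.1    1.28   2.141 -0.097  0.691 -1.632] [-0.12 -1.16 -1.26] normal N -1.11 tau [-0.037  0.343  0.025]
```

Call:
{"api": "jog_arm", "payload": {"deltas": [{"gripper":0,"offset":[0,0,0.001],"rotation":[0,0,0]},{"gripper":0,"offset":[0,0,0.001],"rotation":[0,0,0]},{"gripper":0,"offset":[0,0,0],"rotation":[0,0,0]},{"gripper":0,"offset":[0,0,0],"rotation":[0,0,0]}]}}

```text
clock: 11.7
position: [0.5119, 0.1448, 0.111]
ee_rot: [0.985, 0.102, 0.141, -0.015]
ft_force: [-0.6, 1.1, 1.1]
grip_width: 0.134
grasp_force: 35.0
```

```bash
python3 d.py
```

```text
offset mm [-0.4  0.1  0.9] rotvec deg [-0.05 -0.17 -0.16]
11.7 [0.51193643 0.14483135 0.11095114] [-1.585  0.112  1.27   2.141 -0.116  0.687 -1.617] [-0.59  1.12  1.11] normal N 1.16 tau [0.009 0.35  0.02 ]
```

Call:
{"api": "jog_arm", "payload": {"deltas": [{"gripper":0,"offset":[0,0,0.001],"rotation":[0,0,0]},{"gripper":0,"offset":[0,0,0.001],"rotation":[0,0,0]},{"gripper":0,"offset":[0,0,0],"rotation":[0,0,0]},{"gripper":0,"offset":[0,0,0],"rotation":[0,0,0]},{"gripper":0,"offset":[0,0,0],"rotation":[0,0,0]}]}}

```text
clock: 12.2
position: [0.5125, 0.1449, 0.109]
ee_rot: [0.985, 0.102, 0.141, -0.015]
ft_force: [-0.3, 1.4, 2.7]
grip_width: 0.131
grasp_force: 35.3
```

```bash
cat >> d.py <<'E'
a=[]
for i in range(8):
    imaging.camera('scene');o=manip.get_obs();a.append(np.r_[o['ft_force']@Rt,o['torque'],o['position']@-n])
print('mean tool-frame force',np.mean(a,0).round(3),'sd',np.std(a,0)[:3].round(2))
E
python3 d.py
```

```text
offset mm [-0.4  0.  -1.1] rotvec deg [-0.05 -0.18 -0.16]
12.2 [0.51252142 0.14492862 0.10904937] [-1.571  0.123  1.259  2.142 -0.133  0.683 -1.603] [-0.28  1.4   2.74] normal N 2.63 tau [0.211 0.234 0.032]
mean tool-frame force [ 1.438 -1.739 -3.43   0.277  0.147  0.058  0.043] sd [0.49 0.34 0.36]
```

Call:
{"api": "jog_arm", "payload": {"deltas": [{"gripper":0,"offset":[0,-0.0003,0.001],"rotation":[0,0,0]},{"gripper":0,"offset":[0.0003,-0.0003,0.001],"rotation":[0,0,0]},{"gripper":0,"offset":[0,0,0],"rotation":[0,0,0]},{"gripper":0,"offset":[0,0,0],"rotation":[0,0,0]},{"gripper":0,"offset":[0,0,0],"rotation":[0,0,0]}]}}

```text
clock: 13.1
position: [0.5131, 0.1453, 0.107]
ee_rot: [0.985, 0.102, 0.14, -0.015]
ft_force: [-0.1, 0.1, 4.3]
grip_width: 0.135
grasp_force: 35.5
```

```bash
python3 d.py
```

```text
offset mm [-0.4  0.3 -3.2] rotvec deg [-0.02 -0.14 -0.17]
13.1 [0.51307182 0.1453138  0.10699933] [-1.556  0.134  1.247  2.141 -0.15   0.679 -1.591] [-0.1   0.1   4.31] normal N 4.16 tau [-0.109  0.121 -0.003]
mean tool-frame force [ 0.924 -0.48  -4.642 -0.128  0.157  0.02   0.045] sd [0.63 0.43 0.46]
```

Position and force disagree slightly about the depth. As a check, I'll measure the face's sink directly from how far its right-hand edges have shifted since the free picture.

```bash
cat > p.py <<'E'
from h import *
from scipy.ndimage import map_coordinates
W=np.array([.5229,.1471,.0709]);Rt=pose(.209,.281);n=-Rt[:,2]
A={'free0':cv2.imread('pics/scene0.png')}
A['free5']=cv2.imread('pics/s5.png')
A['now']=np.mean([imaging.camera('scene').astype(float) for _ in range(6)],0)
cv2.imwrite('pics/now_%d.png'%int(100*manip.get_obs()['clock']),A['now'])
def prof(im,x):
    # depths (mm) below face along -n at right edge, where white turns dark
    d=np.arange(-8,14,.25);P=np.array([proj('scene',W+Rt@np.array([x,.047,0])-n*k/1e3) for k in d])
    return d,map_coordinates(np.float64(im[...,0]),[P[:,1],P[:,0]],order=1)
xs=np.arange(-.045,.046,.006)
for k,im in A.items():
    r=[]
    for x in xs:
        d,v=prof(im,x);h=.5*(v[:8].mean()+v[32:].min());i=np.argmax(v<h);r.append(d[i-1]+(v[i-1]-h)/(v[i-1]-v[i])*.25 if i>0 else np.nan)
    print(k,np.round(r,1),'median',np.nanmedian(r).round(2))
E
python3 p.py
```

```text
free0 [2.4 2.4 2.2 2.4 2.1 2.1 2.7 2.  2.7 3.3 3.  3.6 2.7 3.3 2.9 3.9] median 2.66
free5 [2.3 2.6 2.2 2.4 2.2 2.1 2.6 2.2 2.6 3.  2.9 3.5 2.5 3.1 3.2 3.7] median 2.6
now [6.8 6.4 6.8 6.5 6.4 6.1 6.4 6.2 6.  6.6 6.6 6.6 6.7 6.7 7.5 7.6] median 6.6[ WARN:0@2.574] global loadsave.cpp:1063 imwrite_ Unsupported depth image for selected encoder is fallbacked to CV_8U.
```

```bash
python3 - <<'E'
from h import *
s=imaging.camera('scene');cv2.imwrite('pics/m6.png',cv2.resize(s[140:200,205:285],(800,600),interpolation=2))
o=manip.get_obs();Rc=R.from_quat(o['ee_rot']).as_matrix()
for x,y in((-36,20),(36,20),(-42,26),(42,26)):
    print((x,y),((proj('scene',o['position']+Rc@np.array([x,y,34.7])/1e3)-[205,140])*10).round())
E
```

```text
(-36, 20) [315. 418.]
(36, 20) [508. 230.]
(-42, 26) [314. 446.]
(42, 26) [539. 226.]
```

View pics/m6.png

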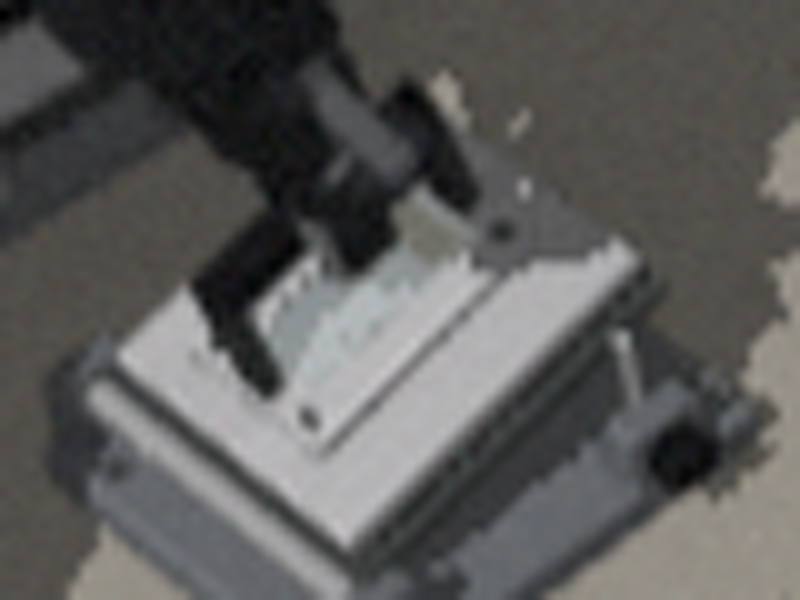

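The carrier sits flush on the face: its long edge from (320,450) to (500,275) runs parallel to the face edge with no gap. It is centred over the window, and the face has sunk about 4 mm evenly. I'm handing in.

```bash
python3 -c "
from workcell import workorder
print(workorder.hand_in())"
```

```text
the job is handed in; nothing more can be done
None
```

I handed the job in with the carrier still gripped and pressed flush over the window, in line with the stage, and the camera shows the face sunk about 4 mm of its 8 mm travel. The wrist force suggests slightly less (about 6 N, against 7 N expected at 4 mm), and no verdict came back.

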